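# Dress the bicycle shop's counter display

## Task

Get the counter display ready for opening: put the brown tube carton on the rollers of the sloped feed tray so that it lies all the way down against the front stop, and stand the loose bell on the bell plinth in the empty place midway between the two bells there. On the counter mat, lay the flat white chain box in the middle of the front half (the half away from the robot, towards the customers) with its long side parallel to the mat's long side, set the steel repair tin centred on top of the box the same way round, and stand the oil bottle upright behind them in the middle of the mat's back half (the half nearer the robot). Leave the sweet jar and the card terminal where they are.

Things in the scene. Friction and masses are not known exactly. Their poses are not given: they have to be found in the camera images.
- carton_center (a point): Inner-tube carton: a plain brown cardboard box, 84 mm long (its x), 52 mm wide (its y), 46 mm high, about 140 g, with a slightly darker tape stripe along the top. The point is its centre, 23 mm above its underside. It starts flat on the counter; grip it across its 52 mm width, fingers in the upper half.
- bell_center (a point): Loose bicycle bell: a bright steel dome of 52 mm diameter with steep sides up to 24 mm, 40 mm high overall, standing on a black foot 34 mm across and 9 mm high, about 70 g. The middle size of the three bells. The point is on its axis, 20 mm above its underside.
- chainbox_center (a point): Chain box: a flat white box with a grey panel on top, 60 mm (its x) by 104 mm (its y, the long side) by 24 mm high, about 260 g. The point is its centre, 12 mm above its underside.
- tin_center (a point): Puncture repair tin: a flat steel tin with a lid line round it, 40 mm (its x) by 66 mm (its y, the long side) by 20 mm high, about 70 g. The point is its centre, 10 mm above its underside.
- oil_center (a point): Chain oil bottle: round, grey with a white label band and a black pointed spout cap, 41 mm diameter up to 66 mm, 96 mm high overall, about 140 g, standing upright. The point is on its axis, 48 mm above its underside.
- tray: Sloped feed tray, fixed, 225 x 80 mm; origin under it, +x down the slope, away from the robot. Ten free rollers across y, tops falling 0.157 rad to +x: 62 mm high at x=-86, 28 mm at the stop (inner face x=128, 25 mm tall). Lane 68 mm wide; rails 8 mm above rollers. Carton let go in line with it rolls down in about 2 s: centre at raised end x=-28, z=76; at the stop x=90, z=57 mm, tilted 0.157.
- plinth: Bell plinth, fixed: beech block 86 mm (its x) by 236 mm (its y) by 28 mm high, origin at the centre of its underside, +x away from the robot. Fixed on it: a small bell (42 mm wide, 33 mm high) at y = +83 mm, a large one (62 mm wide, 47 mm high) at y = -83 mm. The empty place, a flat dark round patch 46 mm wide, is the centre of the top (x = y = 0, 28 mm up).
- mat: Counter mat, fixed: dark brown, 150 mm (its x) by 200 mm (its y, the long side) by 3 mm thick, origin at the centre of its underside, +x away from the robot. The middle of its front half is at x = +38 mm, y = 0, of its back half at x = -38 mm, y = 0.
- jar: Sweet jar (bystander, loose): clear round jar of coloured sweets with a white lid, 100 mm diameter, 124 mm high, origin at the centre of its underside.
- terminal: Card terminal (bystander, loose): dark grey, 165 mm (its x) by 78 mm by 32 mm high, with keys and a small screen; origin at the centre of its underside.
There are look-alikes about, which are no part of the job. Leave any purple look-alike of the part that bears tin_center alone.

How it is judged:
By the outcome, as a careful person would: the job done as asked, in the order asked, and still so for the second after the job is handed in, with the robot touching nothing.
It also fails if it takes over 131 s, if anything falls off the work surface, if the arm or the gripper's body presses on something with over 40 N, if the wrist force passes 120 N, or if a joint passes its speed limit or range.

## Robot

A 6-joint arm with a two-finger parallel gripper is mounted at the origin on the work surface. World frame = base frame: x ahead of the robot, y to its left, z up, the work surface at z = 0. Lengths are in mm, angles in rad, forces in N, time in s.
With the tool pointing down it reaches from about 275 to 825 mm from the base axis. Payload 5.2 kg.
Tool frame: the origin (TCP) lies at the very end of the fingers, on their centre line; the grasp point (between the pads) lies 19 mm behind it; z points along the fingers, y is the line along which they close (so a half turn about z gives the same grasp; the last joint's range is limited). The gripper opens to 93 mm and grips with 3 to 60 N. Pads are 15 mm wide; open, the fingers measure 128 mm over their backs; the gripper's body (75 mm by 188 mm) begins 65 mm behind the grasp point.
Start: joints at [1.009, 0.259, 1.535, -0, 1.348, -0.203], TCP at [193.112, 514.988, 218.653] pointing down, gripper open.
Joint ranges: [-3.14, 3.14], [-0.91, 2.08], [0.19, 2.58], [-1.22, 4.36], [0.22, 2.71], [-3.12, 3.12]. Speed limits (rad/s): [2.57, 2.57, 3.14, 3.14, 3.14, 3.14].

## Interface

Orientations are given as [roll, pitch, yaw] about the fixed x, y, z axes, in that order (R = Rz(yaw) Ry(pitch) Rx(roll)).
In Python, from bench import robot gives the robot as it stands. The module is installed in compiled form; this text tells all that it offers. Calls block until the motion is done:
- robot.move_ptp(position, orientation): joint-space move of the TCP to a pose.
- robot.move_linear(position, ori=None, speed=150, f_stop=None): straight line of the TCP; ori=None keeps the orientation; speed is the mean speed in mm/s. With f_stop (N) it stops when the force on the tool has changed by that much, and returns True; else False.
- robot.move_j(angles): joint-space move.
- robot.move_gripper(opening): opening from 0.0 (shut) to 1.0 (fully open); the grip force is fixed at half the most; returns when the fingers have stopped.
- robot.sleep(seconds).
- robot.inverse_kinematics(position, orientation): joint angles nearest the present ones, or None.
- robot.get_image(name): name is "side" or "top"; returns a dict with "img" (400x640x3 uint8, blue, green, red), "fovy" (degrees; the focal length in pixels is half the picture's height over the tangent of half this angle, whatever the lens; pixels are square), "cx", "cy" (the principal point, pixels), "eye" and "orientation" of the camera in the world. Camera axes: x right, y down, z forward; pixel columns grow to the right and rows downward; lengths in mm; the calibration is good to about 2 mm. A picture is of the moment at which its call begins. There is no depth.
A pose or a line that the arm cannot do raises robot.MotionError and nothing moves.
- robot.hand_in(): hands the job in; it is judged then, once.
Readings, each from a call of its own:
- robot.current_t(): time.
- robot.current_qpos(): joint angles.
- robot.current_joint_vel(): joint speeds.
- robot.current_joint_efforts(): joint torques, N m.
- robot.current_tcp_pos(): TCP position.
- robot.current_eef_rot(): TCP orientation.
- robot.current_contact_force(): force on the tool from outside, world axes, zero at the start.
- robot.current_ft_torque(): the same for the moment, N m.
- robot.current_gripper_width(): opening from 0.0 (shut) to 1.0 (fully open).
- robot.current_finger_force(): force on a finger pad.
Only numpy, scipy, OpenCV 4.12 (cv2) and the standard library are available. Lean on these libraries where they do the work, as an engineer would, in place of code of your own. Each camera call takes 0.05 s, during which the arm holds its last target. There are 200 camera calls.

## Working session

There is one attempt and no reset: what is moved stays moved. The work goes in short steps, each a Python script; the robot and the scene stay as the last script left them, time stands still between calls to the robot, and variables do not carry over. Pictures are saved under pics/ and viewed, at most 14 in all, crops included, and the job is handed in when it is done.

```bash
mkdir -p pics; cat > h.py <<'E'
import numpy as np, cv2
from scipy.spatial.transform import Rotation as R
from bench import robot
def cam(n):
    d=robot.get_image(n); return d
def ray(d,u,v):
    f=200/np.tan(np.radians(d["fovy"])/2)
    o=np.array(d["orientation"],float)
    M=R.from_euler('xyz',o).as_matrix() if o.size==3 else o.reshape(3,3)
    return np.array(d["eye"],float), M@np.array([(u-d["cx"])/f,(v-d["cy"])/f,1.0])
def pix2(d,u,v,z):
    e,r=ray(d,u,v); return (e+r*(z-e[2])/r[2])[:2].round(1)
def proj(d,p):
    f=200/np.tan(np.radians(d["fovy"])/2)
    o=np.array(d["orientation"],float)
    M=R.from_euler('xyz',o).as_matrix() if o.size==3 else o.reshape(3,3)
    q=M.T@(np.array(p,float)-np.array(d["eye"],float)); return np.array([f*q[0]/q[2]+d["cx"],f*q[1]/q[2]+d["cy"]]).round(1)
E
python3 - <<'E'
from h import *
import pickle
for n in("side","top"):
    d=cam(n); print(n,{k:v for k,v in d.items() if k!="img"})
    cv2.imwrite(f"pics/{n}0.png",cv2.resize(d["img"],(800,500),interpolation=cv2.INTER_CUBIC))
    pickle.dump(d,open(f"{n}0.pkl","wb"))
print(robot.current_t(),robot.current_eef_rot())
E
```

```text
side {'fovy': 47.799285370705206, 'cx': 316.766292144365, 'cy': 208.95511973332037, 'eye': array([  172.0980614 , -1115.75515618,   802.44097715]), 'orientation': array([-2.13890544e+00, -1.02437898e-03, -2.82208280e-01])}
top {'fovy': 51.1384803852513, 'cx': 322.99790844701823, 'cy': 197.0583794844782, 'eye': array([ 408.38750515,   11.13609722, 1346.98990284]), 'orientation': array([-3.07985995, -0.01079469, -1.56851328])}
0.1 [-3.14003669e+00 -2.98131406e-04  2.78282910e+00]
```

View pics/top0.png

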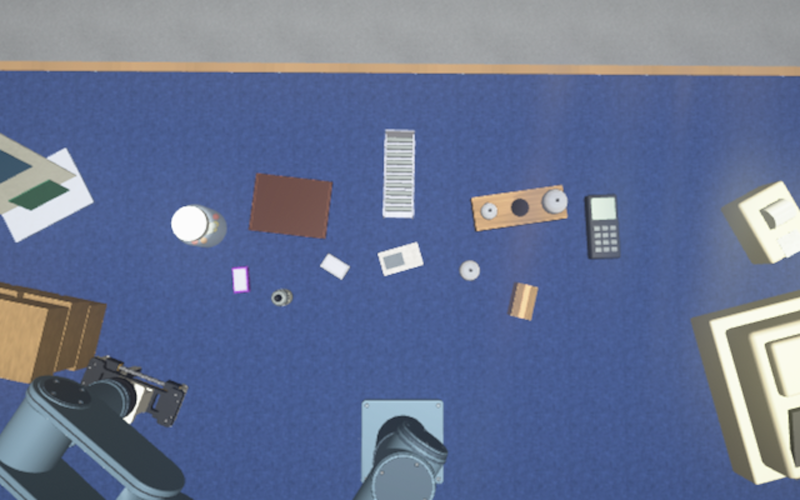

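View pics/side0.png

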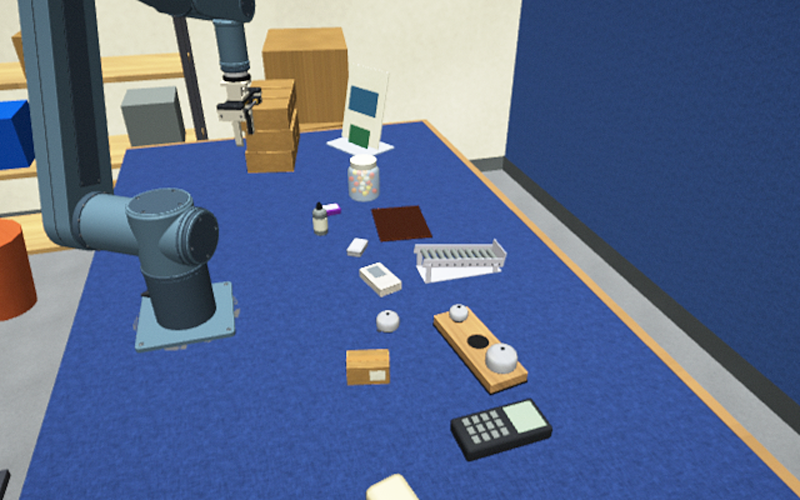

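View crops.

```bash
python3 - <<'E'
from h import *
import pickle
d=pickle.load(open("top0.pkl","rb")); im=d["img"]
for n,(x,y) in {"L":(176,130),"R":(300,130)}.items():
    c=cv2.resize(im[y:y+130,x:x+160],(800,650)[:2],interpolation=cv2.INTER_CUBIC)[:600]
    cv2.imwrite(f"pics/crop{n}.png",c)
b=im.astype(int); m=((b[...,0]-b[...,2])<40).astype(np.uint8)
n,l,s,c=cv2.connectedComponentsWithStats(m)
for i in range(1,n):
    x,y,w,h,a=s[i]
    if 30<a<6000 and 100<y<260 and 130<x<520:
        r=cv2.minAreaRect(np.argwhere(l==i)[:,::-1].astype(np.float32)); bp=cv2.boxPoints(r)
        print(i,a,c[i].round(1),np.round(r[0],1),np.round(r[1],1),round(r[2],1),pix2(d,*r[0],0))
E
```

```text
2 1719 [318.8 138.7] [318.8 138.8] [24.7 70.1] 1.3 [681.7  10.7]
4 2927 [232.1 164.3] [232.  164.2] [62.9 46.9] 6.7 [597.2 291.5]
6 2146 [415.1 165.9] [415.5 165.9] [28.4 76.8] 81.9 [ 594.2 -303.7]
7 1312 [481.3 180.9] [481.3 180.9] [51.2 25.9] 86.3 [ 545.8 -517.6]
8 1176 [158.5 180.4] [158.5 180.5] [33. 43.] 90.0 [543.6 527.1]
9 661 [320.  206.7] [320.1 206.7] [19.8 33.5] 74.1 [460.5   6.2]
10 286 [267.6 212.7] [267.7 212.7] [21.5 13.3] 32.5 [440.8 174.7]
11 226 [375.3 215.9] [375. 216.] [16. 16.] 90.0 [ 431. -171.]
12 232 [192.6 223.3] [192.5 223. ] [18. 13.] 90.0 [407.1 414.9]
14 569 [417.9 240.5] [417.7 240.4] [20.5 28.2] 12.5 [ 353.  -308.3]
15 194 [225.2 237.6] [225.  237.5] [13. 16.] 90.0 [361.  310.2]
```

View pics/cropL.png

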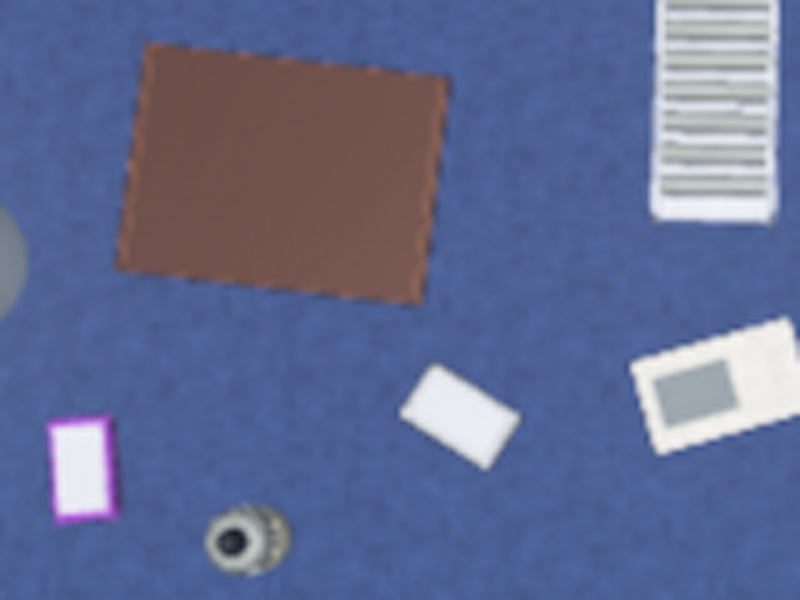

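View pics/cropR.png

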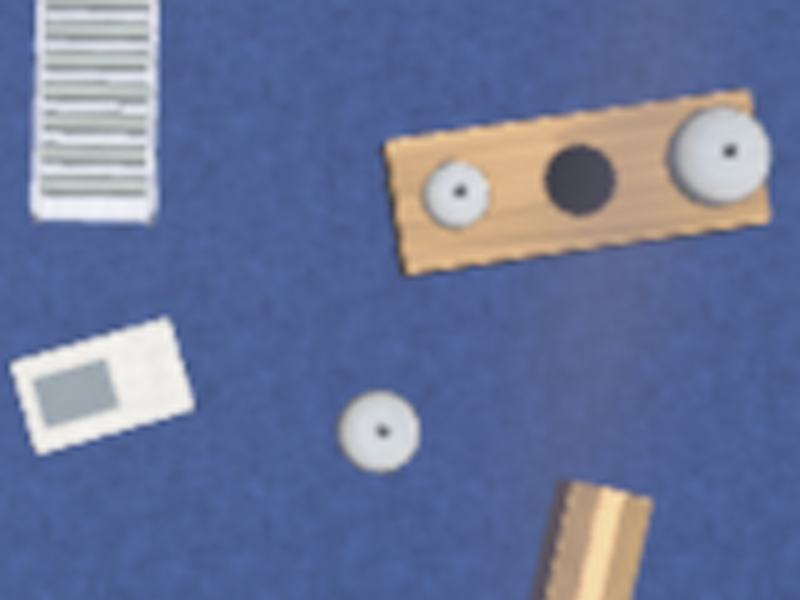

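```bash
python3 - <<'E'
from h import *
import pickle
d=pickle.load(open("top0.pkl","rb")); im=d["img"]; s=pickle.load(open("side0.pkl","rb"))
c1=cv2.resize(im[220:270,395:445],(400,400),interpolation=cv2.INTER_CUBIC)
c2=cv2.resize(im[98:178,300:340],(300,600),interpolation=cv2.INTER_CUBIC)
o=np.zeros((600,700,3),np.uint8); o[:400,:400]=c1; o[:,400:]=c2
cv2.imwrite("pics/m.png",o)
cv2.imwrite("pics/sc.png",cv2.resize(s["img"][140:320,240:460],(800,655))[:600])
def P(name,pts,off,k,z):
    w=np.array([pix2(d,off[0]+(x+.5)/k-.5,off[1]+(y+.5)/k-.5,z) for x,y in pts])
    print(name,w.tolist(),"c",w.mean(0).round(1))
    if len(w)==4: 
        e=np.diff(np.vstack([w,w[:1]]),axis=0); print("  len",np.hypot(*e.T).round(1),"ang",np.degrees(np.arctan2(e[:,1],e[:,0])).round(1))
L=(176,130);Rr=(300,130)
# crops were resized 160x130 -> 800x650 : k=5
P("mat",[(148,44),(451,76),(424,303),(117,268)],L,5,3)
P("tin",[(434,363),(521,417),(488,470),(400,411)],L,5,20)
P("box",[(10,360),(168,317),(194,411),(38,455)],Rr,5,24)
P("plinth",[(387,143),(750,90),(771,217),(406,275)],Rr,5,28)
P("patch",[(580,180)],Rr,5,28)
P("small",[(460,190)],Rr,5,61);P("large",[(731,151)],Rr,5,75)
P("bell",[(382,431)],Rr,5,40);P("bell_out",[(380,432)],Rr,5,20)
P("oil",[(234,541)],L,5,94)
E
```

```text
mat [[680.8, 378.9], [660.7, 182.6], [513.0, 198.4], [535.0, 395.9]] c [597.4 289. ]
  len [197.3 148.5 198.7 146.8] ang [-95.8 173.9  83.6  -6.7]
tin [[473.5, 189.3], [439.4, 133.8], [405.8, 154.4], [443.0, 210.4]] c [440.4 172. ]
  len [65.1 39.4 67.2 37.1] ang [-121.6  148.5   56.4  -34.7]
box [[475.6, 64.8], [503.2, -35.3], [443.6, -51.8], [415.5, 46.8]] c [459.5   6.1]
  len [103.8  61.8 102.5  62.7] ang [ -74.6 -164.5  105.9   16.7]
plinth [[614.4, -174.6], [649.5, -407.1], [567.9, -419.2], [530.1, -186.2]] c [ 590.5 -296.8]
  len [235.1  82.5 236.   85.1] ang [ -81.4 -171.6   99.2    7.8]
patch [[591.2, -297.6]] c [ 591.2 -297.6]
small [[580.1, -215.1]] c [ 580.1 -215.1]
large [[603.0, -379.9]] c [ 603.  -379.9]
bell [[431.0, -168.7]] c [ 431.  -168.7]
bell_out [[430.7, -170.2]] c [ 430.7 -170.2]
oil [[363.4, 297.1]] c [363.4 297.1]
```

View pics/m.png

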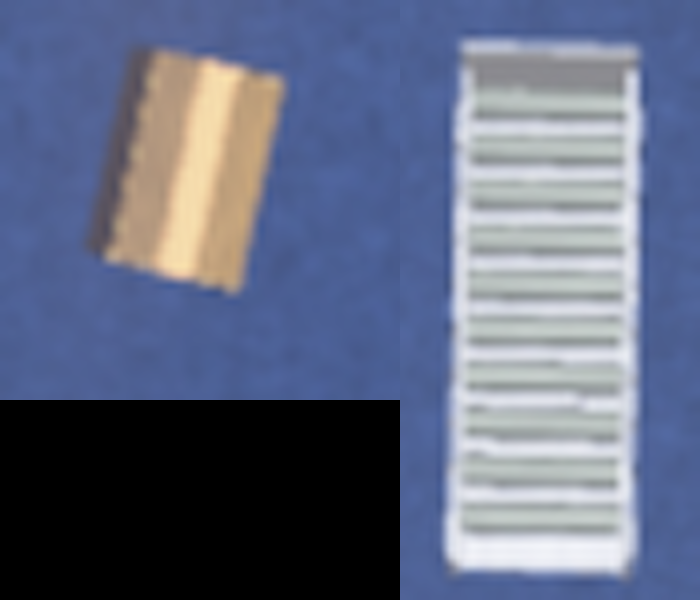

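View pics/sc.png

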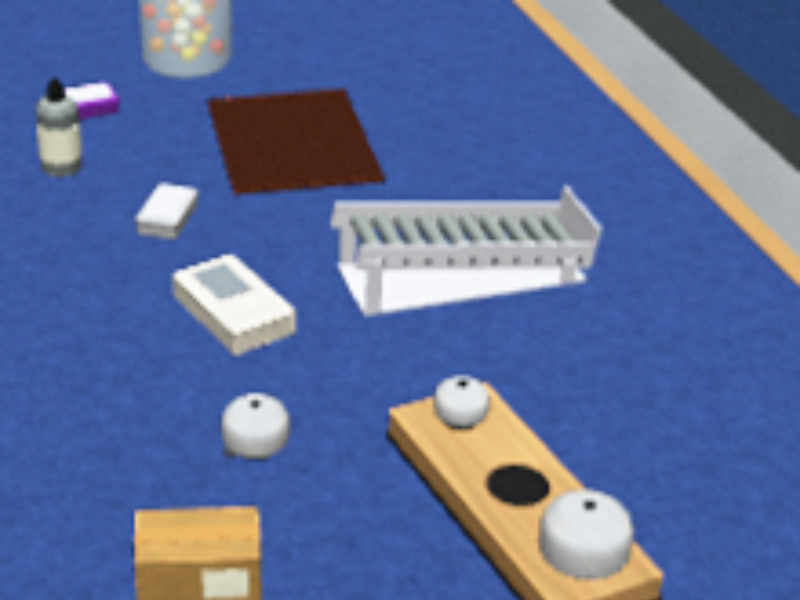

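```bash
python3 - <<'E'
from h import *
import pickle
d=pickle.load(open("top0.pkl","rb")); s=pickle.load(open("side0.pkl","rb"))
def P(name,pts,off,k,z,d=d):
    w=np.array([pix2(d,off[0]+(x+.5)/k-.5,off[1]+(y+.5)/k-.5,z) for x,y in pts])
    print(name,w.tolist(),"c",w.mean(0).round(1))
    if len(w)==4: 
        e=np.diff(np.vstack([w,w[:1]]),axis=0); print("  len",np.hypot(*e.T).round(1),"ang",np.degrees(np.arctan2(e[:,1],e[:,0])).round(1))
P("carton",[(155,48),(285,78),(240,293),(107,258)],(395,220),8,46)
T=(300-400/7.5,98)
P("roller bottom",[(461,517),(620,517)],T,7.5,62)
P("roller top",[(474,102),(624,102)],T,7.5,32)
P("rail near end",[(445,560),(635,567)],T,7.5,70)
P("stop inner top",[(465,54),(637,56)],T,7.5,53)
S=(240,140);k=800/220
P("plate side z0",[(340,262),(367,314),(585,278)],S,k,0,s)
P("mat side",[(208,99),(347,90),(383,181),(235,194)],S,k,3,s)
P("tin side",[(160,183),(198,186),(177,219),(137,213)],S,k,20,s)
P("box side",[(172,291),(232,255),(295,315),(235,332)],S,k,24,s)
P("bell side",[(256,404)],S,k,40,s); P("oil side",[(55,82)],S,k,95,s)
P("patch side",[(518,485)],S,k,28,s)
P("small,",[(462,384)],S,k,61,s);P("large",[(590,506)],S,k,75,s)
P("stop tops",[(567,188),(600,228)],S,k,53,s)
E
```

```text
carton [[400.8, -286.0], [389.2, -336.6], [306.1, -318.0], [319.5, -266.5]] c [ 353.9 -301.8]
  len [51.9 85.2 53.2 83.6] ang [-102.9  167.4   75.4  -13.5]
roller bottom [[582.4, 45.0], [582.6, -20.6]] c [582.5  12.2]
roller top [[764.2, 41.0], [764.6, -22.8]] c [764.4   9.1]
rail near end [[563.6, 51.2], [561.0, -26.6]] c [562.3  12.3]
stop inner top [[778.9, 44.4], [778.5, -27.7]] c [778.7   8.4]
plate side z0 [[569.8, 60.6], [566.8, -24.0], [770.6, -24.4]] c [635.7   4.1]
mat side [[531.8, 397.9], [680.0, 377.1], [653.1, 182.6], [508.6, 198.3]] c [593.4 289. ]
  len [149.7 196.4 145.4 200.9] ang [ -8.  -97.9 173.8  83.4]
tin side [[438.3, 209.9], [471.6, 194.5], [438.9, 141.6], [406.0, 162.1]] c [438.7 177. ]
  len [36.7 62.2 38.8 57.7] ang [ -24.8 -121.7  148.1   56. ]
box side [[406.8, 21.8], [470.2, 62.5], [497.0, -41.4], [442.8, -51.2]] c [454.2  -2.1]
  len [ 75.3 107.3  55.1  81.4] ang [  32.7  -75.5 -169.8  116.3]
bell side [[428.5, -168.1]] c [ 428.5 -168.1]
oil side [[358.5, 298.5]] c [358.5 298.5]
patch side [[588.0, -296.3]] c [ 588.  -296.3]
small, [[575.5, -213.5]] c [ 575.5 -213.5]
large [[600.3, -378.9]] c [ 600.3 -378.9]
stop tops [[778.8, 43.4], [777.4, -27.9]] c [778.1   7.8]
```

```bash
cat >> h.py <<'E'
pi=np.pi
def pick(x,y,z,yaw,up=180,open_=1.0):
    robot.move_gripper(open_)
    robot.move_ptp([x,y,z+90],[pi,0,yaw])
    print("stop",robot.move_linear([x,y,z],speed=120,f_stop=15))
    robot.move_gripper(0.0)
    print("w",round(robot.current_gripper_width()*93,1),"F",robot.current_finger_force(),"tcp",np.round(robot.current_tcp_pos(),1))
    robot.move_linear([x,y,up],speed=200)
    print("w",round(robot.current_gripper_width()*93,1),"F",robot.current_finger_force(),"t",robot.current_t())
def place(x,y,z,yaw,rel,pitch=0,clear=40,under=1.5):
    o=[pi,pitch,yaw]
    robot.move_ptp([x,y,z+clear],o)
    robot.move_linear([x,y,z+8],speed=100)
    print("touch",robot.move_linear([x,y,z-under],speed=25,f_stop=4),np.round(robot.current_tcp_pos(),1))
    robot.sleep(.2)
    robot.move_gripper(rel/93)
    robot.sleep(.2)
    q=robot.current_tcp_pos()
    robot.move_linear([q[0],q[1],q[2]+clear+30],speed=100)
    print("t",robot.current_t())
def snap(n,name,x,y,w,h,k):
    import pickle
    d=cam(n); pickle.dump(d,open(f"{name}.pkl","wb"))
    cv2.imwrite(f"pics/{name}.png",cv2.resize(d["img"][y:y+h,x:x+w],None,fx=k,fy=k,interpolation=cv2.INTER_CUBIC))
E
python3 - <<'E'
from h import *
pick(353,-302,20,-.232)
# carton centre -> TCP offset -3 along carton z (tilted)
a=.157; n=np.array([np.sin(a),0,np.cos(a)])
p=np.array([622.5,11.3,76])-3*n
print(p)
place(*p,-.018,66,pitch=a,clear=60,under=1.0)
robot.sleep(1.0)
snap("side","s1",240,140,220,165,3.6)
E
```

```text
stop False
w 51.7 F 29.999282956123352 tcp [ 353.  -302.    20.1]
w 52.0 F 29.99875545501709 t 5.8417
[622.03093256  11.3         73.03689762]
touch True [622.5  11.3  72.4]
t 10.3917
```

View pics/s1.png

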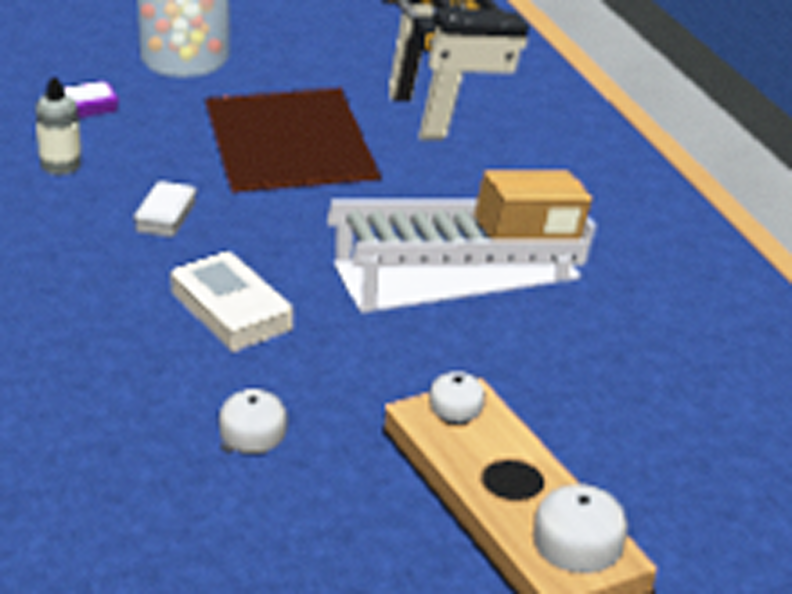

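```bash
python3 - <<'E'
from h import *
pick(430,-169,4,1.716)
place(590,-297,32.5,1.716,72,clear=70)
pick(458,5,4,1.841)
c,s=np.cos(-.117),np.sin(-.117)
place(596+38*c,290+38*s,7,1.454,76,clear=70)
robot.move_linear([450,200,200],speed=300)
snap("top","t2",200,120,260,100,3)
E
```

```text
stop False
w 51.1 F 30.000328986207023 tcp [ 430.  -169.     4.1]
w 50.7 F 29.999903353163972 t 16.6833
touch True [ 590.4 -297.2   32. ]
t 20.8583
stop False
w 59.8 F 29.95302379131317 tcp [458.1   5.    4.2]
w 59.9 F 29.95379000902176 t 25.2583
touch True [634.3 285.7   7.1]
t 29.7833
```

View pics/t2.png

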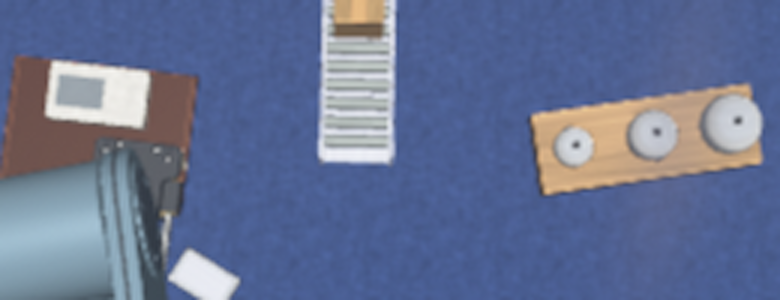

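```bash
python3 - <<'E'
from h import *
import pickle
d=pickle.load(open("t2.pkl","rb"))
im=d["img"].astype(int); m=((im.min(2)>150)).astype(np.uint8); m[:, 260:]=0; m[:120]=0; m[165:]=0; m[:,:205]=0
r0=None
n,l,st,c=cv2.connectedComponentsWithStats(cv2.morphologyEx(m,cv2.MORPH_CLOSE,np.ones((9,9))))
i=1+np.argmax(st[1:,4]); r=cv2.minAreaRect(np.argwhere(l==i)[:,::-1].astype(np.float32)); print(st[i],r)
print("box centre top cam",pix2(d,*r[0],27))
w=np.array([pix2(d,200+(x+.5)/3-.5,120+(y+.5)/3-.5,27) for x,y in[(50,61),(150,70),(146,129),(46,121)]]); print(w.tolist(),w.mean(0))
b=pix2(d,200+656.5/3-.5,120+131.5/3-.5,68);print("bell",b,[pix2(d,200+(x+.5)/3-.5,120+(y+.5)/3-.5,z).tolist() for x,y,z in[(575,144,61),(738,120,75)]])
E
```

```text
[215 140  35  23 653] ((232.01828002929688, 150.83535766601562), (33.35032272338867, 19.5463809967041), 6.340191841125488)
box centre top cam [636.4 286.6]
[[670.9, 336.9], [661.7, 230.9], [598.7, 234.3], [606.8, 340.0]] [634.525 285.525]
bell [ 592.7 -296.7] [[579.9, -214.3], [603.4, -379.5]]
```

```bash
python3 - <<'E'
from h import *
c,s=np.cos(-.117),np.sin(-.117)
pick(440.3,173,4,1.004)
place(596+38*c,290+38*s,31,1.454,60,clear=70)
pick(361,298,26,3.025)
place(596-38*c,290-38*s,29,3.025,62,clear=100)
robot.move_ptp([300,200,300],[pi,0,1.5])
snap("top","t3",170,110,130,100,6)
snap("side","s3",240,120,230,170,3.4)
E
```

```text
stop False
w 40.0 F 29.999974966049194 tcp [440.2 173.    3.9]
w 39.9 F 29.999827444553375 t 34.5833
touch True [634.2 285.7  30.9]
t 38.8
stop False
w 40.0 F 29.999774848110974 tcp [361.1 298.1  26. ]
w 40.2 F 29.99802963109687 t 43.475
touch True [558.7 294.6  28.9]
t 48.2
```

View pics/t3.png

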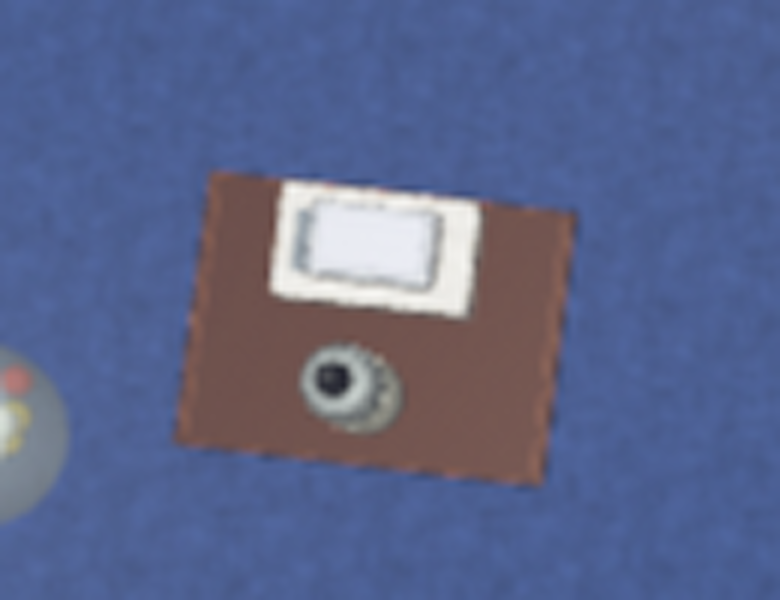

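View pics/s3.png

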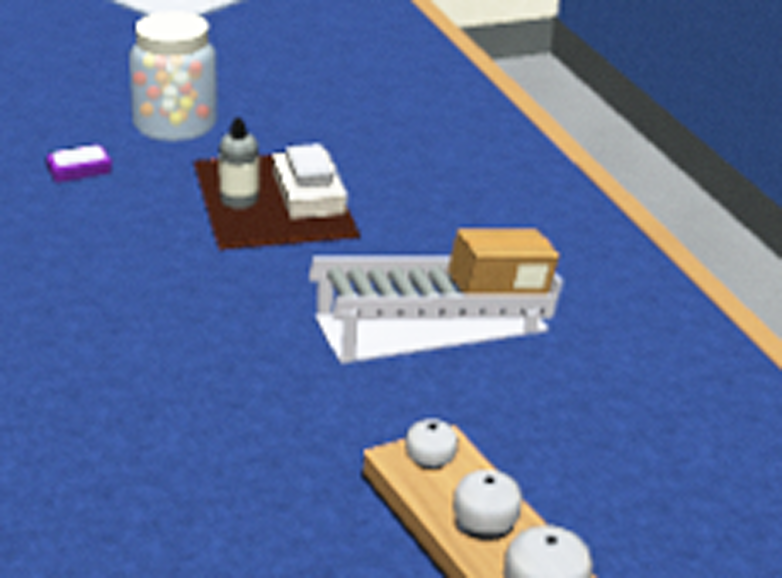

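```bash
python3 -c "
from h import *
print(robot.hand_in())"
```

```text
the job is handed in; nothing more can be done
None
```

I did all five placements in the order asked and handed the job in after about 50 s of robot time; the final pictures show the carton against the stop, and the bell, box, tin and oil bottle within about 2 mm of their places, though hand-in returned no verdict.

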